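# Hold sprung tweezers at the narrow mark of a tip-gap gauge

## Task

Check the sprung tweezers clamped in the tip-gap gauge: first move the gauge's size slide by its upright grip fully home against the end stop, so that the narrow pair of lines lies under the tweezers' tips. Then squeeze the two ribbed grip plates of the tweezers between the fingers until each tip stands right over its line of the narrow pair, never pinching the tips nearly shut, and finish while still holding that gap steady (do not let go). Leave the vial, the tape roll and the brown bottle round the gauge where they stand.

Things in the scene. Friction and masses are not known exactly. Their poses are not given: they have to be found in the camera images.
- gauge: Aluminium tip-gap gauge fixed to the bench, T-shaped from above. Origin on the bench under the middle between the tips; z up; gauge +x runs along the tweezers to the grey clamp pillar (x 152-192 mm, 82 high); gauge +y is the way the slide must go. Cross bar: x -31 to 31, y -92 to 158 mm, 38 high, end stops 50 high. Spine under the tweezers: y -38 to 38 mm, 10 high.
- size_slide (a joint): Size slide: steel plate 46 mm wide (gauge x), 165 long (gauge y), top face at z 44 mm, sliding along gauge +y. 0 m: the wide pair of lines (32 mm apart) is under the tips; 0.060 m: fully home at the other end stop, the narrow pair (18 mm apart) is under the tips. Moves with about 2 N and stays where left.
- slide_grip (a point): Point on the centre line of the slide's upright black grip, 68 mm above the bench, 8 mm below the grip's top. The grip is 16 mm thick (gauge x), 30 long (gauge y) and stands 32 mm out of the plate (z 44 mm): pinch it from above, fingers closing along gauge x. Moves with the slide; axes as the gauge's.
- line_l (a point): Middle of the +y line of the narrow pair, on the plate's top face (z 44 mm). The lines are dark, 3 mm wide, 42 mm long along gauge x; the centres of the pair are 18 mm apart. Moves with the slide; axes as the gauge's.
- line_r (a point): Middle of the -y line of the narrow pair, else as line_l.
- tweezers: Steel tweezers, bow end fixed in the clamp, blades to gauge -x. Origin at the bow, 150 mm (gauge x) from the tips, 52 mm above the bench; axes as the gauge's. Each blade is 3 mm thick, 14 high, 150 long and swings on its own sprung hinge at gauge y +6 or -6 mm (4 N m/rad: about 5 N on each grip plate at the narrow gap).
- blade_l (a joint): Swing of the blade on the gauge's +y side, rad: 0 = sprung fully open (tip 24 mm from the middle), grows as squeezed inward, about 0.10 with its tip over the narrow line (9 mm from the middle), 0.15 when the tips nearly meet. 0.01 rad moves the tip 1.5 mm and the grip plate 0.78 mm.
- blade_r (a joint): Swing of the blade on the gauge's -y side, likewise.
- tip_l (a point): Middle of the lower edge at the end of the +y blade, 3 mm above the plate with the lines. Open, the tips are 48 mm apart centre to centre.
- tip_r (a point): The same on the -y blade.
- plate_l (a point): Middle of the ribbed grip plate on the +y blade, 52 mm above the bench, 77 mm from the bow (gauge x about 73 mm). The plate is 34 mm long, 18 high, its outer face 2.5 mm outside this point. Open, the plates measure about 38 mm over their outer faces; with the tips on the narrow lines about 22 mm.
- plate_r (a point): The same on the -y blade.
- vial: Loose glass vial with white cap, 23 mm across, 54 mm high, standing beside the tweezers on the gauge's +y side. Origin at its foot.
- tape_roll: Loose roll of tape, 62 mm across, 18 mm high, lying beside the tweezers on the -y side. Origin under its centre.
- reagent_bottle: Loose brown bottle with black cap, 52 mm across, 100 mm high, standing behind the vial. Origin at its foot.

How it is judged:
On the way, in this order (a step that is already met when the one before it is completed fails the run):
1. the size slide is home at its end stop (within 3 mm), the tweezers still open (value of joint size_slide above 0.057 m and value of joint each of blade_l, blade_r below 0.04 rad), for 0.2 s.
2. the fingers squeeze the tweezers so that each tip is over its narrow line (value of joint size_slide above 0.057 m and y of tip_l in the frame of line_l between -0.004 and 0.004 m and y of tip_r in the frame of line_r between -0.004 and 0.004 m and distance between tip_l and tip_r between 0.015 and 0.021 m and contact force between the fingers and tweezers above 2 N), for 0.5 s.
At the end, for the whole second after the job is handed in: The slide is within 3 mm of its end stop; each tip is within 4 mm (sideways) of the middle of its narrow line and the tips are 15 to 21 mm apart centre to centre; the fingers press on the tweezers with more than 2 N and the blades are still (under 0.05 rad/s) (all of step 2 and velocity of joint blade_l between -0.05 and 0.05 rad/s and velocity of joint blade_r between -0.05 and 0.05 rad/s); the arm keeps its last pose, push and grip.
It fails at once if the tips are pinched nearly shut (less than 8 mm apart centre to centre) (distance between tip_l and tip_r below 0.008 m).
It fails at once if the vial is moved more than 20 mm or tipped (distance of vial from where it was at the start of the episode above 0.02 m or angle between vial's own z axis and vertical above 0.4 rad).
It fails at once if the tape roll is moved more than 20 mm or tipped (distance of tape_roll from where it was at the start of the episode above 0.02 m or angle between tape_roll's own z axis and vertical above 0.4 rad).
It fails at once if the brown bottle is moved more than 20 mm or tipped (distance of reagent_bottle from where it was at the start of the episode above 0.02 m or angle between reagent_bottle's own z axis and vertical above 0.4 rad).
It also fails if it takes over 48 s, if anything falls off the work surface, if the arm or the gripper's body presses on something with over 40 N, if the wrist force passes 120 N, or if a joint passes its speed limit or range.

## Robot

A 6-joint arm with a two-finger parallel gripper is mounted at the origin on a cart in front of the work surface, level with it; the furniture and walls round the work are solid. World frame = base frame: x ahead of the robot, y to its left, z up, the work surface at z = 0. Lengths are in m, angles in rad, forces in N, time in s.
With the tool pointing down it reaches from about 0.375 to 0.9 m from the base axis. Payload 3.1 kg.
Tool frame: the origin (TCP) lies on the front face of the gripper's body, between the roots of the fingers; the fingertips stand 70 mm ahead of it and the grasp point (between the pads) lies 51 mm ahead of it; z points along the fingers, y is the line along which they close (so a half turn about z gives the same grasp; the last joint's range is limited). The gripper opens to 87 mm and grips with 3 to 60 N. Pads are 19 mm wide; open, the fingers measure 117 mm over their backs; the gripper's body (75 mm by 190 mm) begins 51 mm behind the grasp point.
Start: joints at [1.157, 0.527, 1.433, -0, 1.181, -0.178], TCP at [0.145, 0.608, 0.292] pointing down, gripper open.
Joint ranges: [-3.08, 3.08], [-0.75, 2.2], [0.22, 2.44], [-1.43, 4.57], [0, 2.65], [-2.85, 2.85]. Speed limits (rad/s): [2.79, 2.79, 3.14, 3.14, 3.14, 3.14].

## Interface

Orientations are given as a unit quaternion [x, y, z, w].
In Python, from rig import robot, cams, ticket gives the robot as it stands. The module is installed in compiled form; this text tells all that it offers.
- The arm moves only by the shell command python3 -m crank 'ROWS' [FORCE]. ROWS is JSON, a list of rows, each a list of 7 numbers: the shift along the tool's x, y, z in cm, then the turn, a rotation vector about the tool's x, y, z in rad, then the closure, from 0 (fully open) to 1 (shut). A call has 1 to 5 rows; each row shifts and turns the commanded pose from where the row before left it, along the tool's axes as they then stand; what a row does not reach is not made up. A row lasts 1/8 s, in which the tool goes at most 62.5 mm and 10.7 degrees, less where a joint would pass 70% of its speed; a pose out of reach is approached as far as the arm can. A call is refused whole if a number of a shift passes 6.25 or a number of a turn 0.188, either way. A call with a gripper value outside its range is refused whole. The fingers move at their own pace and stop on an object; FORCE is the grip in N (left out, the last holds). Time passes only in rows, so rows that do not move let the fingers close. It gives the time, the measured TCP pose, the force, the opening and the grip force at its end, in the units of the state.
- robot.get_obs(): the state, without advancing time (a new reading comes with each control period).
- cams.camera(name): name is "scene" or "side" or "wrist"; returns the picture (480x640x3 uint8, red, green, blue); there is no depth.
- cams.camera_info(name): a dict with "intrinsics" (3x3 intrinsics, pixels), "pose" (4x4, takes a point from camera to world coordinates). Camera axes: x right, y down, z forward; pixel columns grow to the right and rows downward; lengths in m; the calibration is good to about 2 mm. A picture is of the moment at which its call begins: read the wrist's pose just before it. camera_info takes no time and is no camera call; for the wrist camera it gives the pose at the moment of the call.
- ticket.hand_in(): hands the job in; it is judged then, once.
The state is a dict: "time": time; "q": joint angles; "joint_velocities": joint speeds; "joint_torque": joint torques, N m; "position": TCP position; "tool_rot": TCP orientation; "ft_force": force on the tool from outside, world axes, zero at the start; "moment": the same for the moment, N m; "grip_width": finger opening in m; "grip_force": force on a finger pad.
Only numpy, scipy, OpenCV 4.12 (cv2) and the standard library are available. Lean on these libraries where they do the work, as an engineer would, in place of code of your own. Each camera call takes 0.05 s, during which the arm holds its last target. There are 200 camera calls.

## Working session

There is one attempt and no reset: what is moved stays moved. The work goes in short steps, Python scripts to look and compute and a shell command to move; the robot and the scene stay as the last step left them, time stands still between calls to the robot, and variables do not carry over. Pictures are saved under pics/ and viewed, at most 10 in all, crops included, and the job is handed in when it is done.

```bash
mkdir -p pics
python3 - <<'E'
from rig import robot,cams
import cv2,numpy as np
for n in ["scene","side","wrist"]:
    i=cams.camera_info(n);print(n,np.round(i["intrinsics"],1).tolist(),np.round(i["pose"],3).tolist())
    cv2.imwrite(f"pics/{n}0.png",cams.camera(n)[:,:,::-1])
o=robot.get_obs();print(o)
E
```

```text
scene [[547.0, 0.0, 317.9], [0.0, 547.0, 231.8], [0.0, 0.0, 1.0]] [[0.848, -0.374, 0.376, 0.289], [-0.53, -0.622, 0.576, -0.511], [0.019, -0.688, -0.726, 0.702], [0.0, 0.0, 0.0, 1.0]]
side [[580.3, 0.0, 317.0], [0.0, 580.3, 243.3], [0.0, 0.0, 1.0]] [[-0.878, -0.293, 0.378, 0.299], [-0.478, 0.501, -0.721, 0.615], [0.021, -0.814, -0.58, 0.574], [0.0, 0.0, 0.0, 1.0]]
wrist [[409.8, 0.0, 320.4], [0.0, 409.8, 237.5], [0.0, 0.0, 1.0]] [[0.233, 0.943, 0.239, 0.08], [0.972, -0.226, -0.059, 0.625], [-0.002, 0.246, -0.969, 0.383], [0.0, 0.0, 0.0, 1.0]]
{'time': 0.15, 'q': array([ 1.15750702e+00,  5.28228124e-01,  1.43361845e+00, -1.61113788e-05,
        1.18140738e+00, -1.78538738e-01]), 'joint_velocities': array([-1.46227268e-03, -2.45049409e-03, -4.82505353e-03, -6.66607514e-05,
       -2.21570596e-03, -7.63694276e-04]), 'joint_torque': array([ 4.21839850e-04, -4.40429842e+01, -1.76842278e+01,  6.33497676e-02,
        5.52809529e-02, -8.16128886e-05]), 'position': array([0.14518792, 0.60743471, 0.29150807]), 'tool_rot': array([ 1.17102874e-01,  9.93119442e-01, -7.96720334e-04, -2.35103445e-04]), 'ft_force': array([-0.51636046, -0.44989917,  0.38953759]), 'moment': array([ 0.06291441,  0.01611128, -0.01826822]), 'grip_force': 0.0, 'grip_width': 0.08684201518165811}
```

View pics/scene0.png

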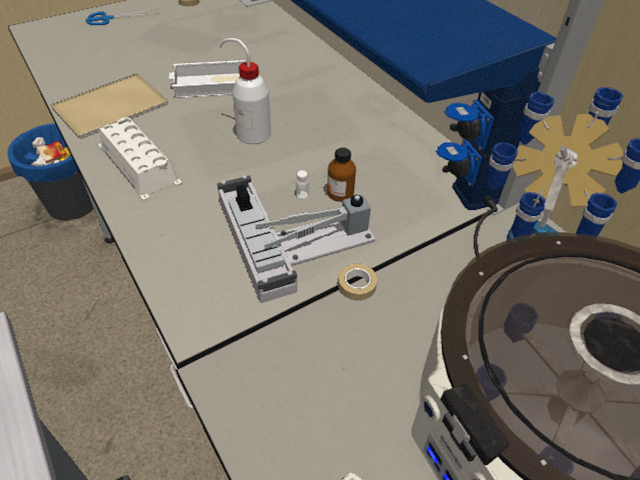

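View pics/wrist0.png

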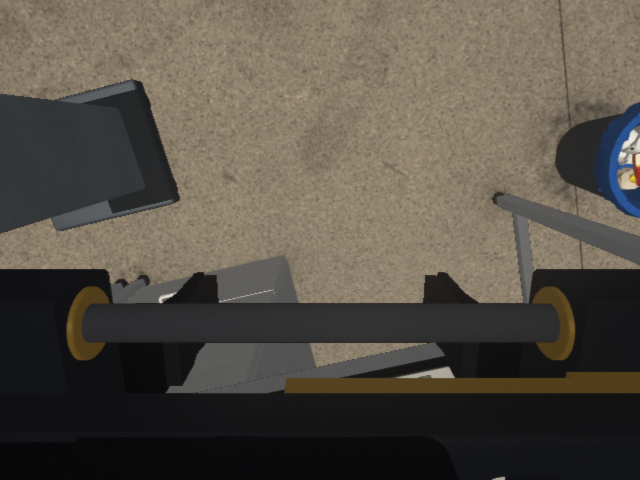

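The scene camera shows the gauge at about (215-375, 175-300). The slide grip is near (243,195), the clamp near (356,215), the vial near (302,184), and the tape near (357,282). The wrist view shows only the floor.

Run:
```python
import cv2
a=cv2.imread("pics/scene0.png")[165:305,205:385]
cv2.imwrite("pics/crop.png",cv2.resize(a,(720,560),interpolation=cv2.INTER_CUBIC))
```

```text
(no output)
```

View pics/crop.png

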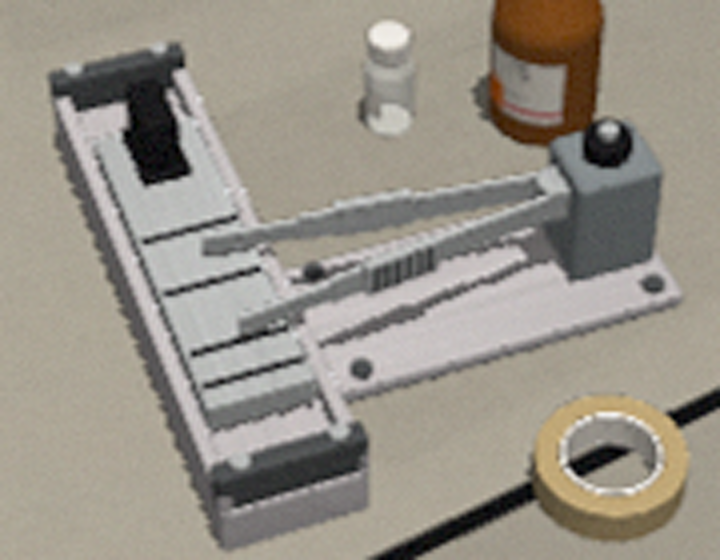

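View pics/side0.png

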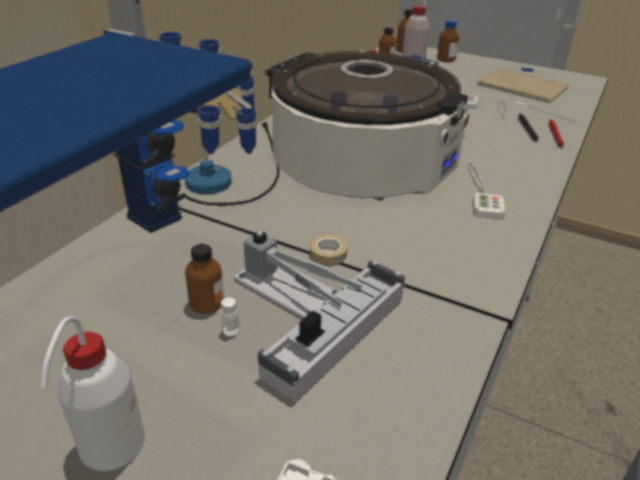

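```bash
cat > h.py <<'E'
import numpy as np
from rig import robot,cams
from scipy.spatial.transform import Rotation as R
def proj(n,P,info=None):
    i=info or cams.camera_info(n);T=np.linalg.inv(i["pose"]);p=T[:3,:3]@np.asarray(P,float)+T[:3,3];p=i["intrinsics"]@p;return p[:2]/p[2]
def ray(n,uv,z,info=None):
    i=info or cams.camera_info(n);d=i["pose"][:3,:3]@np.linalg.solve(i["intrinsics"],[uv[0],uv[1],1.]);o=i["pose"][:3,3];return o+d*(z-o[2])/d[2]
def g2w(g,p):
    c,s=np.cos(g[2]),np.sin(g[2]);return np.array([g[0]+c*p[0]-s*p[1],g[1]+s*p[0]+c*p[1],p[2]])
E
python3 - <<'E'
from h import *
from scipy.optimize import least_squares
C=lambda u,v:(u/4+205,v/4+165)
pts=[("scene",(0,.016,.044),C(190,229)),("scene",(0,-.016,.044),C(214,281)),("scene",(0,-.051,.044),C(240,343)),("scene",(0,-.069,.044),C(253,371)),
("scene",(0,.024,.047),C(207,250)),("scene",(0,-.024,.047),C(243,330)),("scene",(-.031,-.092,0),C(222,548)),("scene",(.031,-.092,0),C(368,508)),
("side",(-.031,.158,0),(292,402)),("side",(.031,.158,.0),(264,380))]
gp=[("scene",C(150,88)),("side",(311,318))]
def f(v):
    r=[proj(n,g2w(v,p))-uv for n,p,uv in pts]+[proj(n,g2w(v,(0,v[3],.076)))-uv for n,uv in gp]
    return np.ravel(r)
s=least_squares(f,[.45,.15,-.5,.07],loss="soft_l1");print(s.x);print(f(s.x).reshape(-1,2).round(1).tolist())
g=s.x
for n,uv,z in [("vial",C(389,125),0),("tape",C(612,460),.015),("bottle",C(545,125),0)]:
    w=ray("scene",uv,z);d=w[:2]-g[:2];c,q=np.cos(g[2]),np.sin(g[2]);print(n,w.round(3),"gauge",(c*d[0]+q*d[1]).round(3),(-q*d[0]+c*d[1]).round(3))
print("grip",g2w(g,(0,g[3],.068)),"plates",g2w(g,(.073,0,.052)))
E
```

```text
[ 0.53979054  0.05293674 -0.17453205  0.0890183 ]
[[2.6, 7.9], [2.5, 8.2], [2.9, 8.0], [3.3, 9.2], [-3.2, -1.9], [-3.3, -1.8], [-1.8, -1.2], [-1.4, -2.6], [1.4, 1.9], [-7.5, -1.0], [-1.6, 1.1], [-0.9, -0.5]]
vial [0.676 0.14  0.   ] gauge 0.119 0.11
tape [ 0.644 -0.088  0.015] gauge 0.127 -0.121
bottle [0.739 0.102 0.   ] gauge 0.188 0.083
grip [0.55524833 0.14060267 0.068     ] plates [0.61168152 0.04026049 0.052     ]
```

Run:
```python
from h import *
from scipy.optimize import least_squares
C=lambda u,v:(u/4+205,v/4+165)
pts=[("scene",(0,.016,.044),C(190,229)),("scene",(0,-.016,.044),C(214,281)),("scene",(0,-.051,.044),C(240,343)),("scene",(0,-.069,.044),C(253,371)),
("scene",(0,.024,.047),C(207,250)),("scene",(0,-.024,.047),C(243,330)),("scene",(-.031,-.092,0),C(222,548)),("scene",(.031,-.092,0),C(368,508)),
("side",(-.031,.158,0),(292,402))]
gp=[("scene",C(150,88)),("side",(311,318))]
def f(v):
    r=[proj(n,g2w(v,np.add(p,(0,v[4]*(p[2]==.044),0))))-uv for n,p,uv in pts]+[proj(n,g2w(v,(0,v[3],.076)))-uv for n,uv in gp]
    return np.ravel(r)
s=least_squares(f,[.45,.15,-.5,.07,.01],loss="soft_l1");print(s.x);print(f(s.x).reshape(-1,2).round(1).tolist())
g=s.x
print("grip",g2w(g,(0,g[3],.068)),"plates",g2w(g,(.073,0,.052)))
for p in [(.152,0,.082),(-.031,.158,.05),(.031,.158,.05)]: 
  for n in ("scene","side"): print(p,n,proj(n,g2w(g,p)).round())
# goal: tool z down, tool y along gauge x; two variants
o=robot.get_obs();Rt=R.from_quat(o["tool_rot"]);print(Rt.as_matrix().round(3).tolist())
for a in (0,np.pi): 
  y=np.array([np.cos(g[2]+a),np.sin(g[2]+a),0]);z=np.array([0,0,-1.]);G=np.c_[np.cross(y,z),y,z]
  print((Rt.inv()*R.from_matrix(G)).as_rotvec())
```

```text
[ 0.54085498  0.04875667 -0.18220852  0.09335124  0.02290496]
[[0.3, -0.1], [0.0, -0.1], [0.1, -0.6], [0.3, 0.4], [-1.4, -0.6], [-1.6, -0.4], [-0.4, 0.4], [0.2, -0.8], [1.5, -1.3], [-0.3, 0.6], [-2.6, -1.2]]
grip [0.55777041 0.14056256 0.068     ] plates [0.61264653 0.03552893 0.052     ]
(0.152, 0, 0.082) scene [346. 199.]
(0.152, 0, 0.082) side [270. 236.]
(-0.031, 0.158, 0.05) scene [217. 180.]
(-0.031, 0.158, 0.05) side [293. 373.]
(0.031, 0.158, 0.05) scene [250. 172.]
(0.031, 0.158, 0.05) side [256. 348.]
[[-0.973, 0.233, -0.001], [0.233, 0.973, -0.002], [0.0, -0.002, -1.0]]
[-1.52303291e-03  1.01877874e-03  1.51826002e+00]
[-1.03350946e-03 -1.54505474e-03 -1.62333184e+00]
```

```bash
cat >> h.py <<'E'
G=[0.54085,0.04876,-0.18221]
def go(gx,gy,z,yaw_off,g=G):
    "delta to grasp point (gauge xy, z grasp) ; yaw_off 0: tool y along gauge x, pi/2: along gauge y"
    o=robot.get_obs();Rt=R.from_quat(o["tool_rot"]);a=g[2]+yaw_off
    y=np.array([np.cos(a),np.sin(a),0]);zz=np.array([0,0,-1.]);M=R.from_matrix(np.c_[np.cross(y,zz),y,zz])
    t=g2w(g,(gx,gy,z+.051))
    print("cm tool",(Rt.inv().apply(t-o["position"])*100).round(2),"turn",(Rt.inv()*M).as_rotvec().round(3),"t",round(o["time"],2),"F",o["ft_force"].round(1),"w",o["grip_width"].round(4),"gf",round(float(o["grip_force"]),1),"pos",o["position"].round(4),"q6",o["q"][5].round(2))
E
python3 - <<'E'
from h import *
print(ray("scene",(253,138),0))
go(0,.0934,.14,0)
E
```

```text
[0.67970286 0.3475958  0.        ]Traceback (most recent call last):
  File "<stdin>", line 3, in <module>
  File "h.py", line 16, in go
    print("cm tool",(Rt.inv().apply(t-o["position"])*100).round(2),"turn",(Rt.inv()*M).as_rotvec().round(3),"t",round(o["time"],2),"F",o["ft_force"].round(1),"w",o["grip_width"].round(4),"gf",round(float(o["grip_force"]),1),"pos",o["position"].round(4),"q6",o["q"][5].round(2))
                                                                                                                                                                  ^^^^^^^^^^^^^^^^^^^^^
AttributeError: 'float' object has no attribute 'round'
```

```bash
sed -i 's/o\["grip_width"\].round(4)/round(float(o["grip_width"]),4)/' h.py
python3 -m crank '[[-4.3,-3,0,0,0,0,0],[-4.3,-3,0,0,0,0,0],[-4.3,-3,0,0,0,0,0],[-4.3,-3,0,0,0,0,0],[-4.3,-3,0,0,0,0,0]]' 20
python3 -m crank '[[-4.3,-3,0,0,0,0,0],[-4.3,-3,0,0,0,0,0],[-4.3,-3,0,0,0,0,0],[-4.3,-3,0,0,0,0,0],[-4.3,-3,0,0,0,0,0]]'
python3 -m crank '[[0,0,0,0,0,0.186,0],[0,0,0,0,0,0.186,0],[0,0,0,0,0,0.186,0],[0,0,0,0,0,0.186,0]]'
python3 -m crank '[[0,0,0,0,0,0.186,0],[0,0,0,0,0,0.186,0],[0,0,0,0,0,0.186,0],[0,0,0,0,0,0.186,0],[0,0,0,0,0,0,0]]'
python3 -c "
from h import *
go(0,.0934,.14,0)"
```

```text
time: 0.78
position: [0.3204, 0.4106, 0.2921]
tool_rot: [0.117, 0.993, -0.0, 0.0]
ft_force: [1.1, 0.7, 0.1]
grip_width: 0.0868
grip_force: 0.0
time: 1.4
position: [0.4946, 0.2146, 0.2921]
tool_rot: [0.117, 0.993, 0.0, -0.0]
ft_force: [0.6, 1.3, -0.1]
grip_width: 0.0867
grip_force: 0.0
time: 1.9
position: [0.4936, 0.2159, 0.292]
tool_rot: [0.473, 0.881, -0.0, -0.0]
ft_force: [0.5, 0.6, -0.4]
grip_width: 0.087
grip_force: 0.0
time: 2.52
position: [0.4936, 0.216, 0.292]
tool_rot: [0.758, 0.652, -0.0, -0.0]
ft_force: [-1.3, -0.5, -0.6]
grip_width: 0.0872
grip_force: 0.0
cm tool [-6.5   7.48 10.1 ] turn [-0.     0.     0.032] t 2.52 F [-1.3 -0.5 -0.6] w 0.0872 gf 0.0 pos [0.4936 0.216  0.292 ] q6 0.35
```

```bash
python3 -m crank '[[-3.3,3.7,3,0,0,0.032,0],[-3.3,3.7,4,0,0,0,0],[0,0,0,0,0,0,0],[0,0,0,0,0,0,0]]'
python3 - <<'E'
from h import *
import cv2
go(0,.0934,.14,0)
i=cams.camera_info("wrist");im=cams.camera("wrist")[:,:,::-1]
cv2.imwrite("pics/w1.png",im)
for p in [(-.031,.158,.05),(.031,.158,.05),(0,.0934,.076),(0,.039,.044),(0,.007,.044),(0,.024,.047)]: print(p,proj("wrist",g2w(G,p),i).round())
E
```

```text
time: 3.02
position: [0.5547, 0.1394, 0.2229]
tool_rot: [0.769, 0.64, -0.0, -0.001]
ft_force: [-0.0, 0.8, 1.2]
grip_width: 0.0869
grip_force: 0.0
cm tool [0.17 0.28 3.18] turn [-0.001 -0.    -0.001] t 3.02 F [-0.   0.8  1.2] w 0.0869 gf 0.0 pos [0.5547 0.1394 0.2229] q6 0.23
(-0.031, 0.158, 0.05) [277. 137.]
(0.031, 0.158, 0.05) [376. 137.]
(0, 0.0934, 0.076) [327. 247.]
(0, 0.039, 0.044) [326. 309.]
(0, 0.007, 0.044) [326. 349.]
(0, 0.024, 0.047) [326. 330.]
```

View pics/w1.png

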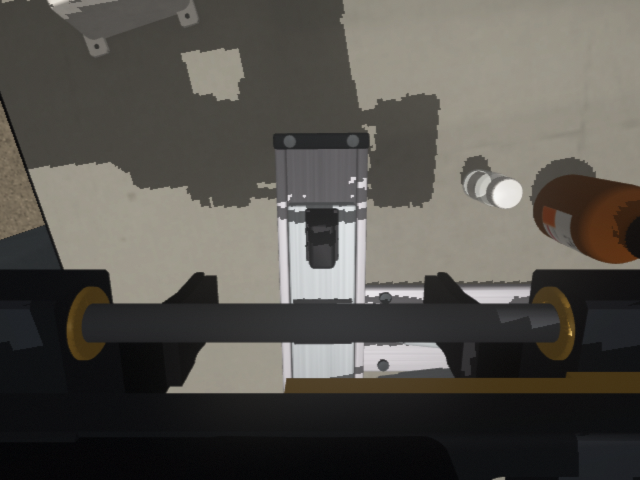

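The wrist view shows the end-stop corners at (274,134) and (370,134), and the grip top near (323,232). The gauge is about 2.5 mm toward -x from my fit. I'll correct for that and descend.

```bash
sed -i 's/^G=.*/G=[0.53865,0.05066,-0.18221]/' h.py
python3 -m crank '[[0.5,0.1,3,0,0,0,0.3],[0.2,0,3.8,0,0,0,0.4],[0,0,3.6,0,0,0,0.4],[0,0,0,0,0,0,0.4],[0,0,0,0,0,0,0.4]]' 25
python3 -c "
from h import *
go(0,.097,.069,0)"
```

```text
time: 3.7
position: [0.5581, 0.1469, 0.1208]
tool_rot: [0.769, 0.64, 0.001, 0.001]
ft_force: [0.3, 0.1, 0.1]
grip_width: 0.0536
grip_force: 0.0
cm tool [-0.11 -0.16  0.08] turn [ 0.003 -0.001 -0.   ] t 3.7 F [0.3 0.1 0.1] w 0.0536 gf 0.0 pos [0.5581 0.1469 0.1208] q6 0.25
```

```bash
python3 -m crank '[[0,-0.15,0.1,0,0,0,0.7],[0,0,0,0,0,0,1],[0,0,0,0,0,0,1],[0,0,0,0,0,0,1],[0,0,0,0,0,0,1]]' 20
python3 -c "
from h import *
go(0,.097,.069,0)"
```

```text
time: 4.32
position: [0.5565, 0.1462, 0.1182]
tool_rot: [0.769, 0.639, 0.0, 0.001]
ft_force: [0.6, -0.1, 0.3]
grip_width: 0.0163
grip_force: 20.2
cm tool [-0.02 -0.02 -0.18] turn [ 0.001 -0.    -0.001] t 4.33 F [ 0.6 -0.1  0.3] w 0.0163 gf 20.2 pos [0.5565 0.1462 0.1182] q6 0.25
```

Gripped at 16.3 mm opening, with almost no sideways force. Now I'll slide it home.

```bash
python3 -m crank '[[0.6,0,0,0,0,0,1],[0.8,0,0,0,0,0,1],[0.8,0,0,0,0,0,1],[0.6,0,0,0,0,0,1],[0.3,0,0,0,0,0,1]]'
python3 -m crank '[[0.3,0,0,0,0,0,1],[0.2,0,0,0,0,0,1],[0.2,0,0,0,0,0,1],[0.1,0,0,0,0,0,1],[0,0,0,0,0,0,1]]'
python3 -c "
from h import *
go(0,.097,.069,0)"
```

```text
time: 4.95
position: [0.562, 0.1774, 0.1182]
tool_rot: [0.769, 0.639, 0.0, 0.0]
ft_force: [1.8, -2.1, 2.3]
grip_width: 0.016
grip_force: 20.1
time: 5.58
position: [0.5627, 0.1807, 0.1181]
tool_rot: [0.768, 0.64, -0.003, 0.002]
ft_force: [0.8, -16.8, 3.5]
grip_width: 0.0157
grip_force: 21.1
cm tool [-3.52 -0.01 -0.17] turn [-0.001  0.007  0.001] t 5.58 F [  0.8 -16.8   3.5] w 0.0157 gf 21.1 pos [0.5627 0.1807 0.1181] q6 0.31
```

The slide hit the stop after about 35 mm with 17 N. Relax, release, lift.

```bash
python3 -m crank '[[-0.35,0,0,0,0,0,1],[0,0,0,0,0,0,0.6],[0,0,0,0,0,0,0.5],[0,0,-2,0,0,0,0.5],[0,0,-5,0,0,0,0.5]]'
python3 -m crank '[[0,0,-5,0,0,-0.186,0],[0,0,0,0,0,-0.186,0],[0,0,0,0,0,-0.186,0],[0,0,0,0,0,-0.186,0],[0,0,0,0,0,-0.186,0]]'
python3 -m crank '[[0,0,0,0,0,-0.186,0],[0,0,0,0,0,-0.186,0],[0,0,0,0,0,-0.186,0],[0,0,0,0,0,-0.08,0],[0,0,0,0,0,0,0]]'
python3 - <<'E'
from h import *
import cv2
go(.073,0,.052,np.pi/2)
cv2.imwrite("pics/s2.png",cv2.resize(cams.camera("scene")[165:305,205:385,::-1],(720,560),interpolation=cv2.INTER_CUBIC))
E
```

```text
time: 6.2
position: [0.5595, 0.1819, 0.1857]
tool_rot: [0.769, 0.639, -0.003, -0.003]
ft_force: [0.5, -0.3, -0.2]
grip_width: 0.042
grip_force: 0.0
time: 6.82
position: [0.5611, 0.1822, 0.2372]
tool_rot: [0.398, 0.917, -0.0, -0.002]
ft_force: [-0.3, -0.6, -0.2]
grip_width: 0.0838
grip_force: 0.0
time: 7.45
position: [0.5613, 0.1821, 0.2373]
tool_rot: [0.094, 0.996, 0.0, -0.001]
ft_force: [0.3, -0.3, -0.5]
grip_width: 0.0872
grip_force: 0.0
cm tool [ -7.56 -13.3   13.4 ] turn [ 0.    -0.003 -0.005] t 7.45 F [ 0.3 -0.3 -0.5] w 0.0872 gf 0.0 pos [0.5613 0.1821 0.2373] q6 -1.26
```

View pics/s2.png

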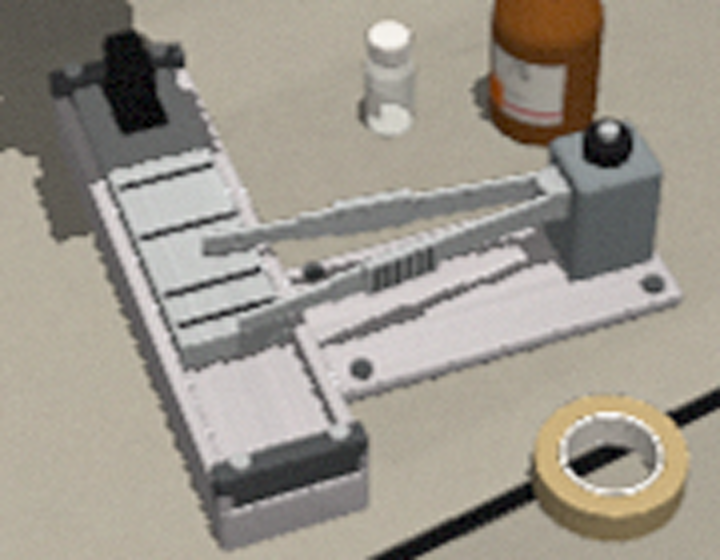

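The lines have moved up. The narrow pair is now at (215,282) and (227,312), centred between the tips, so the slide is home and the tweezers are still open. Now I'll go over the plates.

```bash
python3 -m crank '[[-2.5,-4.4,0,0,0,-0.005,0],[-2.5,-4.4,0,0,0,0,0],[-2.5,-4.4,3,0,0,0,0],[0,0,5,0,0,0,0],[0,0,0,0,0,0,0]]'
python3 - <<'E'
from h import *
import cv2
go(.073,0,.052,np.pi/2)
i=cams.camera_info("wrist");im=cams.camera("wrist")[:,:,::-1]
cv2.imwrite("pics/w2.png",im)
for p in [(0,.024,.047),(0,-.024,.047),(-.021,.009,.044),(-.021,-.009,.044),(.021,.009,.044),(.021,-.009,.044)]: print(p,proj("wrist",g2w(G,p),i).round())
E
```

```text
time: 8.12
position: [0.6089, 0.0377, 0.1541]
tool_rot: [0.092, 0.996, 0.0, -0.005]
ft_force: [-0.3, 0.1, -0.0]
grip_width: 0.0871
grip_force: 0.0
cm tool [-0.21  0.    5.11] turn [-0.    -0.011 -0.002] t 8.12 F [-0.3  0.1 -0. ] w 0.0871 gf 0.0 pos [0.6089 0.0377 0.1541] q6 -1.51
(0, 0.024, 0.047) [368. 128.]
(0, -0.024, 0.047) [266. 128.]
(-0.021, 0.009, 0.044) [336.  81.]
(-0.021, -0.009, 0.044) [298.  81.]
(0.021, 0.009, 0.044) [336. 173.]
(0.021, -0.009, 0.044) [299. 173.]
```

View pics/w2.png

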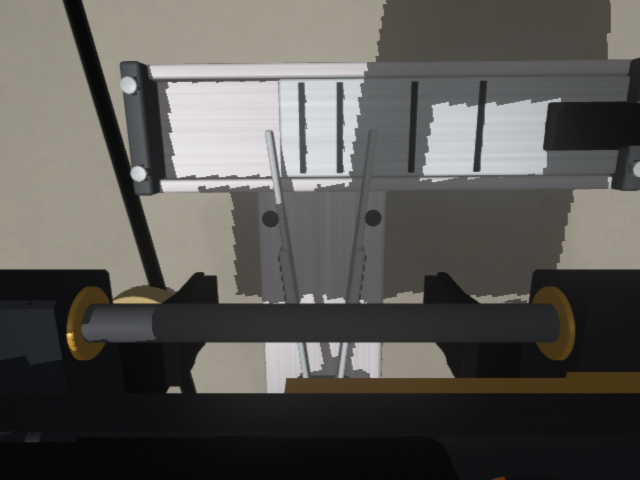

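The wrist view shows the narrow lines at columns 302 and 340 and the tips at (268,131) and (373,131). The fingers are centred at about column 321, so they are centred on the tweezers to within about 1 mm. I'll descend and begin closing.

```bash
python3 -m crank '[[-0.2,0.05,2.5,0,-0.011,0,0],[0,0,2.6,0,0,0,0.3],[0,0,0,0,0,0,0.5],[0,0,0,0,0,0,0.5],[0,0,0,0,0,0,0.5]]' 20
python3 -c "
from h import *
go(.073,0,.052,np.pi/2)"
python3 -m crank '[[0,0,0,0,0,0,0.6],[0,0,0,0,0,0,0.65],[0,0,0,0,0,0,0.65],[0,0,0,0,0,0,0.65]]'
python3 - <<'E'
from h import *
import cv2
go(.073,0,.052,np.pi/2)
cv2.imwrite("pics/w3.png",cams.camera("wrist")[:,:,::-1])
E
```

```text
time: 8.8
position: [0.6154, 0.0381, 0.1089]
tool_rot: [0.091, 0.996, -0.001, 0.007]
ft_force: [-0.0, -0.9, -0.1]
grip_width: 0.0551
grip_force: 0.0
cm tool [ 0.48 -0.15  0.58] turn [0.    0.014 0.001] t 8.8 F [-0.  -0.9 -0.1] w 0.0551 gf 0.0 pos [0.6154 0.0381 0.1089] q6 -1.51
time: 9.3
position: [0.6143, 0.0377, 0.1073]
tool_rot: [0.091, 0.996, -0.001, 0.005]
ft_force: [-0.2, -0.5, 3.6]
grip_width: 0.0311
grip_force: 2.3
cm tool [ 0.38 -0.1   0.43] turn [-0.     0.011  0.   ] t 9.3 F [-0.2 -0.5  3.6] w 0.0311 gf 2.3 pos [0.6143 0.0377 0.1073] q6 -1.51
```

View pics/w3.png

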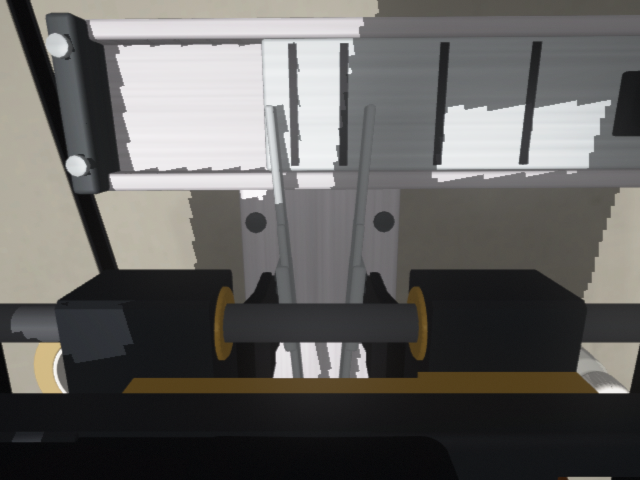

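Tips are at columns 271 and 369 (middle 320), lines at 294 and 344 (middle 319), so it is well centred. Squeeze further.

```bash
python3 -m crank '[[0,0,0,0,0,0,0.68],[0,0,0,0,0,0,0.71],[0,0,0,0,0,0,0.735],[0,0,0,0,0,0,0.735],[0,0,0,0,0,0,0.735]]'
python3 - <<'E'
from h import *
import cv2
go(.073,0,.052,np.pi/2)
cv2.imwrite("pics/w4.png",cv2.resize(cams.camera("wrist")[20:220,200:440,::-1],(720,600),interpolation=cv2.INTER_CUBIC))
i=cams.camera_info("wrist")
for z,y in((.044,.009),(.061,.009)):
  print(proj("wrist",g2w(G,(0,y,z)),i)-proj("wrist",g2w(G,(0,-y,z)),i))
E
```

```text
time: 9.98
position: [0.6141, 0.0379, 0.1072]
tool_rot: [0.091, 0.996, -0.001, 0.005]
ft_force: [-1.4, -0.1, 5.9]
grip_width: 0.0231
grip_force: 4.6
cm tool [ 0.36 -0.11  0.42] turn [-0.    0.01  0.  ] t 9.97 F [-1.4 -0.1  5.9] w 0.0231 gf 4.6 pos [0.6141 0.0379 0.1072] q6 -1.51
[ 5.02923210e+01 -1.57870139e-02]
[ 5.66378008e+01 -1.78036752e-02]
```

View pics/w4.png

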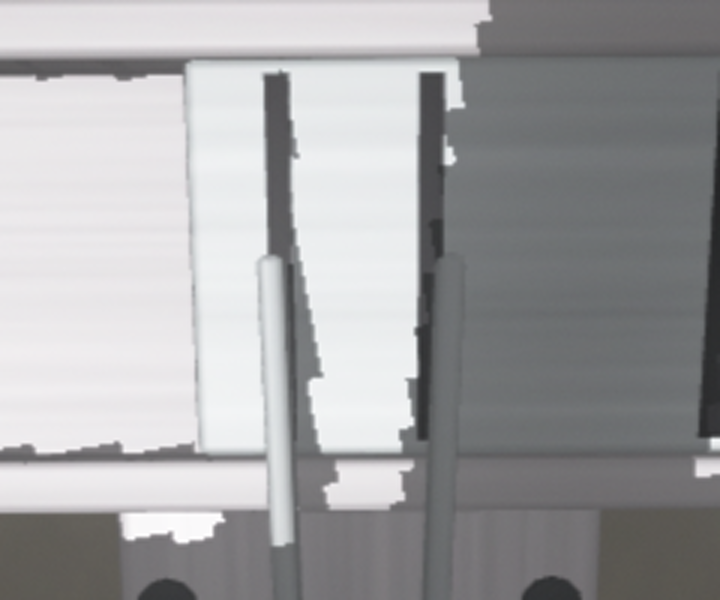

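Tips are at crop columns 270 and 451, about 19.2 mm apart. The middle is about 0.8 mm off the lines' middle (279/429). A hair more closing gets 18 mm.

```bash
python3 -m crank '[[0,-0.03,0,0,0,0,0.743],[0,0,0,0,0,0,0.743],[0,0,0,0,0,0,0.743],[0,0,0,0,0,0,0.743],[0,0,0,0,0,0,0.743]]'
python3 -m crank '[[0,0,0,0,0,0,0.743],[0,0,0,0,0,0,0.743],[0,0,0,0,0,0,0.743]]'
python3 - <<'E'
from h import *
import cv2
go(.073,0,.052,np.pi/2)
cv2.imwrite("pics/w5.png",cv2.resize(cams.camera("wrist")[20:220,200:440,::-1],(720,600),interpolation=cv2.INTER_CUBIC))
E
```

```text
time: 10.65
position: [0.614, 0.0377, 0.1072]
tool_rot: [0.091, 0.996, -0.0, 0.005]
ft_force: [-2.4, 0.9, 5.0]
grip_width: 0.0227
grip_force: 4.8
time: 11.02
position: [0.6141, 0.0377, 0.1073]
tool_rot: [0.091, 0.996, -0.0, 0.005]
ft_force: [-1.8, 0.6, 6.0]
grip_width: 0.0225
grip_force: 4.8
cm tool [ 0.36 -0.09  0.42] turn [0.   0.01 0.  ] t 11.03 F [-1.8  0.6  6. ] w 0.0225 gf 4.8 pos [0.6141 0.0377 0.1073] q6 -1.51
```

View pics/w5.png

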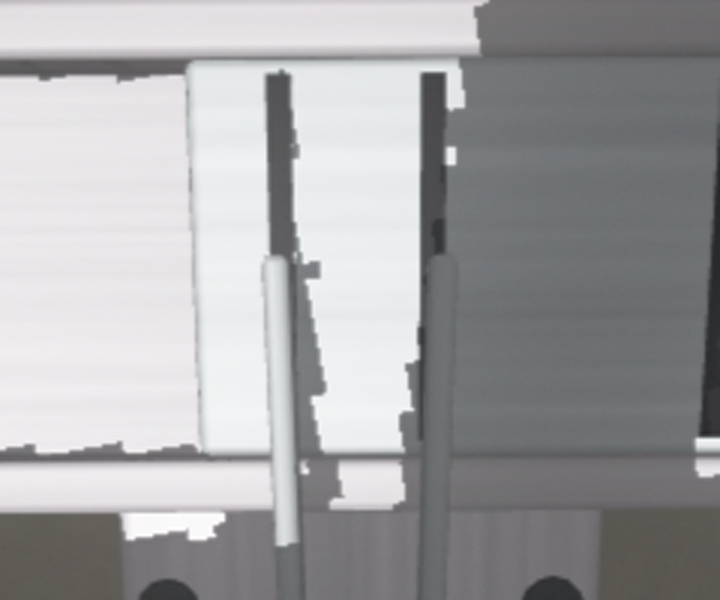

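Tips are at columns 276 and 442 (about 17.6 mm apart, middle 359). Lines are at 280 and 431 (middle 355.5), about 0.4 mm off centre. Steady at 4.8 N, so I'm handing in.

```bash
python3 -c "
from rig import ticket
print(ticket.hand_in())"
```

```text
the job is handed in; nothing more can be done
None
```

The job is handed in: the slide is home at its stop, and the tweezers are held steady at about 4.8 N with the tips about 17.6 mm apart over the narrow lines; I steered clear of the vial, tape and bottle, but the hand-in returned no verdict.

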